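Tip a blank out of its marking nest and lay it on the mat

ROBOT

A 7-joint arm with a two-finger parallel gripper is mounted at the origin on a cart in front of the work surface, level with it; the furniture and walls round the work are solid. World frame = base frame: x ahead of the robot, y to its left, z up, the work surface at z = 0. Lengths are in m, angles in rad, forces in N, time in s.
With the tool pointing down it reaches from about 0.4 to 0.85 m from the base axis. Payload 4.5 kg.
Tool frame: the origin (TCP) lies midway between the tips of the shut fingers; the grasp point (between the pads) lies 19 mm behind it; z points along the fingers, y is the line along which they close (so a half turn about z gives the same grasp; the last joint's range is limited). The gripper opens to 88 mm and grips with 3 to 60 N. Pads are 18 mm wide; open, the fingers measure 123 mm over their backs; the gripper's body (75 mm by 187 mm) begins 45 mm behind the grasp point.
Start: joints at [-1.197, 0.689, -0.195, 1.565, 0.157, 0.902, -0.215], TCP at [0.208, 0.589, 0.239] pointing down, gripper open.
Joint ranges: [-3.01, 3.01], [-0.46, 2.08], [-1.47, 1.51], [0.13, 2.56], [-1, 4.14], [0.04, 2.09], [-2.66, 2.66]. Speed limits (rad/s): [2.57, 2.57, 3.14, 3.14, 3.14, 3.14, 3.14].

INTERFACE

Orientations are given as a unit quaternion [x, y, z, w].
In Python, from plant import get_state, viewer, workorder gives the robot as it stands. The module is installed in compiled form; this text tells all that it offers.
- The arm moves only by the tool step_arm, never from a script. Its argument "motion" is a list of rows, each an object of numbers: "wx", "wy", "wz": the turn, a rotation vector about the tool's x, y, z each as a share of 180 degrees, from -1 to 1; "dx", "dy", "dz": the shift along the tool's x, y, z each as a share of 8 cm, from -1 to 1; "claw": the finger opening in mm, from 0 to 88.1. A call has 1 to 8 rows; each row is the pose to reach, as a shift and turn from the pose commanded when the call began, along the tool's axes at that moment, turning the shorter way round; what a row does not reach only later rows make up. A row lasts 1/10 s, in which the tool goes at most 50 mm and 8.59 degrees, less where a joint would pass 70% of its speed; a pose out of reach is approached as far as the arm can. A call with a number of a shift or a turn outside -1 to 1 is refused whole. A call with a gripper value outside its range is refused whole. The fingers move at their own pace and stop on an object; "force" is the grip in N (left out, the last holds). Time passes only in rows, so rows that repeat a pose let the fingers close. It gives the time, the measured TCP pose, the force, the opening and the grip force at its end, in the units of the state.
- get_state(): the state, without advancing time (a new reading comes with each control period).
- viewer.snapshot(name): name is "scene" or "top" or "wrist"; returns (picture, depth): 420x560x3 uint8, red, green, blue; 420x560 float32, m along the optical axis (not along the pixel's ray), 0 where there is no reading.
- viewer.calibration(name): a dict with "vfov" (degrees; the focal length in pixels is half the picture's height over the tangent of half this angle, whatever the lens; pixels are square), "cx", "cy" (the principal point, pixels), "extrinsics" (4x4, takes a point from camera to world coordinates). Camera axes: x right, y down, z forward; pixel columns grow to the right and rows downward; lengths in m; the calibration is good to about 2 mm. A picture is of the moment at which its call begins: read the wrist's pose just before it. calibration takes no time and is no camera call; for the wrist camera it gives the pose at the moment of the call.
- workorder.finish_job(): hands the job in; it is judged then, once.
The state is a dict: "clock": time; "q": joint angles; "qd": joint speeds; "joint_torque": joint torques, N m; "tool_pos": TCP position; "eef_rot": TCP orientation; "contact_force": force on the tool from outside, world axes, zero at the start; "moment": the same for the moment, N m; "opening": opening from 0.0 (shut) to 1.0 (fully open); "finger_force": force on a finger pad.
Only numpy, scipy, OpenCV 4.12 (cv2) and the standard library are available. Lean on these libraries where they do the work, as an engineer would, in place of code of your own. Each camera call takes 0.05 s, during which the arm holds its last target. There are 200 camera calls.

TASK

The thin brass blank lies sunk in the blue marking nest where its edges cannot be gripped. Press down the blank's end at the nest's open side until the blank has tipped up fully and stays up, then take hold of it by its long edges and lay it flat, same face up, wholly on the green mat. Lay it down rather than dropping it, and leave the other things on the bench alone.

Things in the scene. Friction and masses are not known exactly. Their poses are not given: they have to be found in the camera images.
- plate_center (a point): Centre of the loose brass blank, a plain plate 120 x 50 x 4 mm, 0.11 to 0.22 kg. x runs along its length towards the nest's closed end (the end that rises), y along its width, z out of its upper face. At the start it lies level in the nest, centred over the nest's origin, its upper face flush with the nest's walls, 40 mm above the bench.
- plate: The same brass blank; origin at the centre of its underside, 2 mm under plate_center, same axes.
- nest: Blue marking nest fixed to the bench, 154 (x) x 86 (y) x 40 (z) mm; origin at the centre of its underside. Its walls, 40 mm high, stand along both sides (27 to 41 mm from the centre line) and across the +x end. The -x end is open (orange mark on the base plate). The pocket is 54 mm wide, with free depth under the blank's -x end.
- rocker (a joint): Black rocker under the blank, pivot 15 mm to -x of the nest's origin, 30 mm up. 0: level; grows as the blank's -x end goes down and its +x half rises clear of the walls; stop at 0.45 rad (fully tipped). Stiff: it stays where left. Pressing down 10 to 15 mm in from the blank's -x end takes 3 to 6 N and sinks 13 to 16 mm there. A lip keeps the blank from sliding off.
- mat_top (a point): Centre of the upper face of the dark green mat with a pale border line, fixed to the bench, 200 (x) x 120 (y) mm, 6 mm thick, its upper face 6 mm above the bench; x along its length.
- plate_corner0 (a point): The blank's +x +y corner, half-way through its thickness (60 mm along, 25 mm across from plate_center).
- plate_corner1 (a point): The blank's +x -y corner, half-way through its thickness (60 mm along, 25 mm across from plate_center).
- plate_corner2 (a point): The blank's -x -y corner, half-way through its thickness (60 mm along, 25 mm across from plate_center).
- plate_corner3 (a point): The blank's -x +y corner, half-way through its thickness (60 mm along, 25 mm across from plate_center).
- wipes_box: Bystander, to be left alone: white and teal cardboard box of lens wipes, 60 x 90 x 28 mm; origin at the centre of its underside.
- tape_roll: Bystander, to be left alone: roll of cream masking tape lying flat, 98 mm across, 25 mm high; origin at the centre of its underside.
- dial_gauge: Bystander, to be left alone: dial indicator lying on its back, 111 mm long, 21 mm high; origin at the centre of its underside.
- dust_brush: Bystander, to be left alone: flat dust brush, 190 mm long; origin at the centre of its underside.
- screwdriver: Bystander, to be left alone: screwdriver with orange handle, 192 mm long; origin at the centre of its underside.
There are look-alikes about, which are no part of the job. Of the things that look like the plate, the larger one is meant.

How it is judged:
On the way:
1. the blank has been tipped up fully on the rocker (value of joint rocker above 0.39 rad and angle between plate_center's own z axis and vertical above 0.33 rad and distance between plate and nest below 0.075 m), for 0.2 s.
At the end, for the whole second after the job is handed in: The blank lies flat on the green mat (within 0.06 rad, same face up), no corner more than 3 mm over the mat's edge, at rest and released (x of plate_corner0 in the frame of mat_top between -0.103 and 0.103 m and y of plate_corner0 in the frame of mat_top between -0.063 and 0.063 m and x of plate_corner1 in the frame of mat_top between -0.103 and 0.103 m and y of plate_corner1 in the frame of mat_top between -0.063 and 0.063 m and x of plate_corner2 in the frame of mat_top between -0.103 and 0.103 m and y of plate_corner2 in the frame of mat_top between -0.063 and 0.063 m and x of plate_corner3 in the frame of mat_top between -0.103 and 0.103 m and y of plate_corner3 in the frame of mat_top between -0.063 and 0.063 m and angle between plate_center's own z axis and vertical below 0.06 rad and z of plate_center in the frame of mat_top between -0.002 and 0.006 m and linear speed of plate below 0.02 m/s and contact force between the fingers and plate below 0.05 N); the robot touches nothing.
It fails at once if the blank is dropped (falls free from more than about 4 cm) (contact force between the fingers and plate below 0.05 N and linear speed of plate above 0.9 m/s).
It fails at once if another thing on the bench is shifted by more than 25 mm (distance of any of wipes_box, tape_roll, dial_gauge, dust_brush, screwdriver from where it was at the start of the episode above 0.025 m).
It also fails if it takes over 54 s, if anything falls off the work surface, if the arm or the gripper's body presses on something with over 40 N, if the wrist force passes 120 N, or if a joint passes its speed limit or range.

## Working session

There is one attempt and no reset: what is moved stays moved. The work goes in short steps, Python scripts to look and compute and a tool call to move; the robot and the scene stay as the last step left them, time stands still between calls to the robot, and variables do not carry over. Pictures are saved under pics/ and viewed, at most 10 in all, crops included, and the job is handed in when it is done.

Besides the shell and the picture viewer there is one more tool, called after "Call:" in YAML: its name, and indented under it one key for each argument. step_arm: Moves the arm, as the interface text tells. Shift numbers are shares of 8 cm and turn numbers shares of 180 degrees, none past 1 either way. Its arguments: {"type":"object","properties":{"motion":{"type":"array","items":{"type":"object","properties":{"wx":{"type":"number","minimum":-1,"maximum":1},"wy":{"type":"number","minimum":-1,"maximum":1},"wz":{"type":"number","minimum":-1,"maximum":1},"dx":{"type":"number","minimum":-1,"maximum":1},"dy":{"type":"number","minimum":-1,"maximum":1},"dz":{"type":"number","minimum":-1,"maximum":1},"claw":{"type":"number"}}}},"force":{"type":"number"}},"required":["motion"]}

```bash
mkdir -p pics; cat > h.py <<'E'
import numpy as np, cv2
from plant import get_state, viewer, workorder
from scipy.spatial.transform import Rotation as R
def K(c): return 210/np.tan(np.radians(c["vfov"])/2)
def cloud(name):
    c=viewer.calibration(name); p,d=viewer.snapshot(name); f=K(c)
    v,u=np.mgrid[:420,:560]; P=np.stack([(u-c["cx"])*d/f,(v-c["cy"])*d/f,d],-1)
    T=np.array(c["extrinsics"]); W=P@T[:3,:3].T+T[:3,3]; W[d==0]=np.nan
    return p,d,W,c
def save(n,p,): cv2.imwrite('pics/'+n,cv2.cvtColor(p,cv2.COLOR_RGB2BGR))
def tool(delta_world):
    s=get_state(); return R.from_quat(s["eef_rot"]).inv().apply(delta_world)/0.08
E
python3 - <<'E'
from h import *
s=get_state();print(s)
for n in("scene","top"):
    p,d,W,c=cloud(n); save(n+'0.png',p); np.savez(n+'0.npz',p=p,W=W); print(n,c)
E
```

```text
{'clock': 0.0, 'q': array([-1.19721355,  0.68997095, -0.19451615,  1.56635613,  0.15734147,
        0.90249083, -0.21507739]), 'qd': array([ 8.36784751e-04,  3.06720451e-04, -2.00968016e-03, -6.04608152e-05,
        1.15843024e-04, -1.35921048e-03, -4.05451210e-04]), 'joint_torque': array([ 1.62984593e-04, -5.27556753e+01, -1.26672562e+00, -1.53428149e+01,
       -5.25827799e-02,  6.35184944e-03,  1.53027263e-04]), 'tool_pos': array([0.20814547, 0.58864854, 0.237915  ]), 'eef_rot': array([ 1.69008260e-01,  9.85614210e-01, -9.11615707e-04, -7.29376444e-05]), 'contact_force': array([-0.22360458, -0.17617662, -0.13798824]), 'moment': array([ 0.0027415 ,  0.0247662 , -0.01028155]), 'finger_force': 0.0, 'opening': 0.9995820871006206}
scene {'vfov': 56.73319644097088, 'cx': 279.27628812494044, 'cy': 210.59100009683812, 'extrinsics': array([[ 0.91581875, -0.27481048,  0.29283992,  0.22275709],
       [-0.40156461, -0.6351484 ,  0.65979722, -0.82914978],
       [ 0.00467761, -0.72184882, -0.69203498,  0.91699754],
       [ 0.        ,  0.        ,  0.        ,  1.        ]])}
top {'vfov': 56.11190413589087, 'cx': 284.0510826848234, 'cy': 211.13612288128536, 'extrinsics': array([[-0.0023256 , -0.98802265,  0.1542914 ,  0.43669568],
       [-0.99980785,  0.00530049,  0.01887239, -0.01713567],
       [-0.01946417, -0.15421787, -0.98784513,  1.1180216 ],
       [ 0.        ,  0.        ,  0.        ,  1.        ]])}
```

View pics/top0.png

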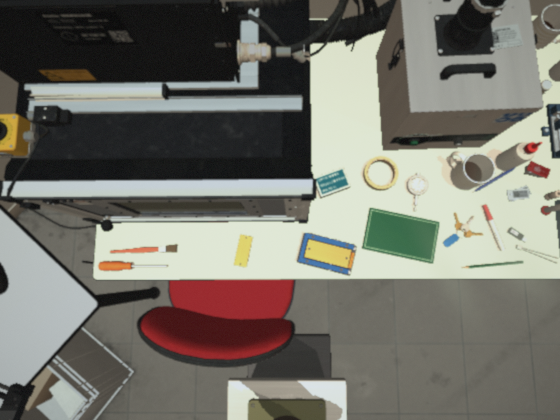

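View pics/scene0.png

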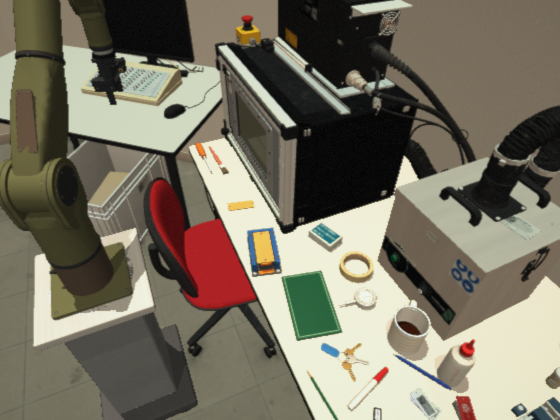

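The top view shows the nest at about (327,253), with an orange end probably on the right at (351,260), and the mat at (401,235). The look-alike small plate is at (243,250). The scene view agrees.

```bash
python3 - <<'E'
from h import *
z=np.load('top0.npz');p,W=z['p'],z['W']
hsv=cv2.cvtColor(p,cv2.COLOR_RGB2HSV)
v,u=np.mgrid[:420,:560]
def rep(n,m,box):
    m=m&(u>box[0])&(u<box[2])&(v>box[1])&(v<box[3])
    k,l,st,_=cv2.connectedComponentsWithStats(m.astype(np.uint8))
    i=1+np.argmax(st[1:,4]); m=l==i
    q=W[m]; q=q[~np.isnan(q).any(1)]
    r=cv2.minAreaRect(q[:,:2].astype(np.float32))
    print(n,m.sum(),'rect',r,'mean',q.mean(0),'z',np.percentile(q[:,2],[10,50,90])); print(cv2.boxPoints(r).round(3).tolist())
H,S,V=hsv[...,0],hsv[...,1],hsv[...,2]
rep('mat',(H>50)&(H<90)&(S>90),(355,200,450,270))
rep('blue',(H>100)&(H<125)&(S>90),(290,225,365,280))
rep('brass',(H>15)&(H<32)&(S>90),(290,225,365,280))
rep('orange',(H<14)&(S>120),(290,225,365,280))
c=p[220:285,285:370]; save('nest0.png',cv2.resize(c,None,fx=8,fy=8,interpolation=cv2.INTER_CUBIC))
E
```

```text
mat 2075 rect ((0.5414449572563171, -0.3226000666618347), (0.1809539496898651, 0.10013355314731598), 77.00580596923828) mean [ 0.54287168 -0.31627745  0.00773362] z [0.00499137 0.00778447 0.01039889]
[[0.47200000286102295, -0.4000000059604645], [0.5699999928474426, -0.421999990940094], [0.6110000014305115, -0.2460000067949295], [0.5130000114440918, -0.22300000488758087]]
blue 520 rect ((0.48961830139160156, -0.1092253178358078), (0.13561560213565826, 0.08049968630075455), 75.26822662353516) mean [ 0.49108342 -0.09889725  0.04046374] z [0.03834698 0.04127285 0.04388197]
[[0.43299999833106995, -0.16500000655651093], [0.5109999775886536, -0.1850000023841858], [0.5460000038146973, -0.05400000140070915], [0.46799999475479126, -0.032999999821186066]]
brass 882 rect ((0.4877251982688904, -0.12210526317358017), (0.1354929655790329, 0.052208010107278824), 75.56887817382812) mean [ 0.48768636 -0.11760128  0.03960423] z [0.03767078 0.04108128 0.04374635]
[[0.44600000977516174, -0.1809999942779541], [0.4959999918937683, -0.1940000057220459], [0.5299999713897705, -0.06300000101327896], [0.4790000021457672, -0.05000000074505806]]Traceback (most recent call last):
  File "<stdin>", line 16, in <module>
  File "<stdin>", line 8, in rep
    return _wrapfunc(a, 'argmax', axis=axis, out=out, **kwds)
    return bound(*args, **kwds)
ValueError: attempt to get argmax of an empty sequence
```

```bash
cat > plan.py <<'E'
from h import *
def plan(start,Rs,goal,yaw_deg,n,via=None):
    # yaw_deg: turn about tool z, spread evenly
    pts=[start+(goal-start)*i/n for i in range(n+1)]
    for i in range(n):
        Rm=Rs*R.from_rotvec([0,0,np.radians(yaw_deg*i/n)])
        print(i,(Rm.inv().apply(pts[i+1]-pts[i])/0.08).round(3),'wz',round(yaw_deg/n/180,4))
E
python3 - <<'E'
from plan import *
z=np.load('top0.npz');W=z['W'].reshape(-1,3);W=W[~np.isnan(W).any(1)]
b=W[(W[:,0]<0.9)&(W[:,0]>0.3)&(W[:,2]>0.06)&(W[:,1]<0.6)&(W[:,1]>-0.5)]
for y0 in np.arange(-.5,.6,.1):
    q=b[(b[:,1]>=y0)&(b[:,1]<y0+.1)]
    if len(q): print(round(y0,1),'xmin',np.percentile(q[:,0],1).round(3),'zmax',q[:,2].max().round(2),'ymin',q[:,1].min().round(3))
s=get_state()
plan(s["tool_pos"],R.from_quat(s["eef_rot"]),np.array([.476,-.165,.22]),85,10)
z=np.load('top0.npz');save('nest0.png',cv2.resize(z['p'][220:285,285:370],None,fx=8,fy=8,interpolation=cv2.INTER_CUBIC))
E
```

```text
-0.5 xmin 0.679 zmax 0.34 ymin -0.5
-0.4 xmin 0.78 zmax 0.34 ymin -0.4
-0.3 xmin 0.781 zmax 0.3 ymin -0.3
-0.1 xmin 0.577 zmax 0.42 ymin -0.093
-0.0 xmin 0.58 zmax 0.62 ymin 0.0
0.1 xmin 0.58 zmax 0.62 ymin 0.1
0.2 xmin 0.581 zmax 0.62 ymin 0.2
0.3 xmin 0.581 zmax 0.62 ymin 0.3
0.4 xmin 0.571 zmax 0.61 ymin 0.4
0.5 xmin 0.57 zmax 0.47 ymin 0.5
0 [-0.63  -0.777  0.024] wz 0.0472
1 [-0.738 -0.675  0.024] wz 0.0472
2 [-0.829 -0.559  0.024] wz 0.0472
3 [-0.903 -0.43   0.024] wz 0.0472
4 [-0.956 -0.292  0.024] wz 0.0472
5 [-0.989 -0.147  0.024] wz 0.0472
6 [-1.     0.     0.024] wz 0.0472
7 [-0.989  0.148  0.024] wz 0.0472
8 [-0.956  0.293  0.024] wz 0.0472
9 [-0.902  0.431  0.024] wz 0.0472
```

View pics/nest0.png

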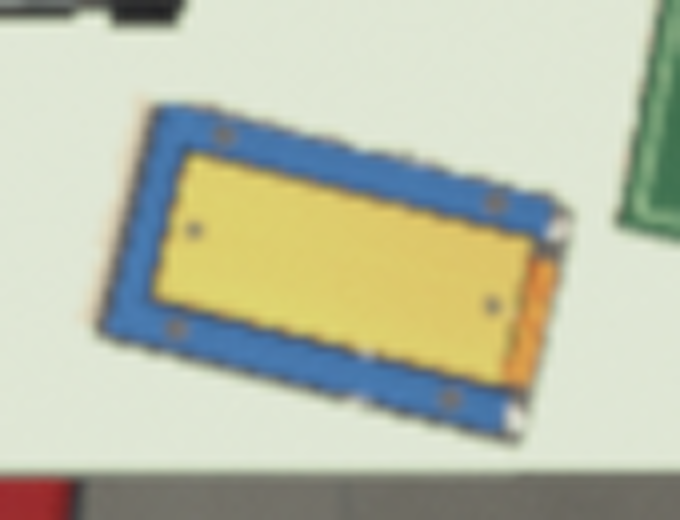

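The close-up confirms the orange open end on the right, world −y, at about (530,325), and the closed end on the left. I'll swing over now.

Call:
step_arm:
  motion:
    - {"dx": -0.63,"dy": -0.78,"wz": 0.047}
    - {"dx": -0.63,"dy": -0.78,"wz": 0.047}
    - {"dx": -0.63,"dy": -0.78,"wz": 0.047}

```text
$.motion[0]: bad value
```

Call:
step_arm:
  motion:
    - {"dx": -0.74,"dy": -0.68,"wz": 0.047}
    - {"dx": -0.74,"dy": -0.68,"wz": 0.047}
    - {"dx": -0.74,"dy": -0.68,"wz": 0.047}

```text
$.motion[0]: bad value
```

Call:
step_arm:
  motion:
    - {"dx": -0.83,"dy": -0.56,"wz": 0.047}
    - {"dx": -0.83,"dy": -0.56,"wz": 0.047}
    - {"dx": -0.83,"dy": -0.56,"wz": 0.047}

```text
$.motion[0]: bad value
```

Call:
step_arm:
  motion:
    - {"dx": -0.9,"dy": -0.43,"wz": 0.047}
    - {"dx": -0.9,"dy": -0.43,"wz": 0.047}
    - {"dx": -0.9,"dy": -0.43,"wz": 0.047}

```text
$.motion[0]: bad value
```

Call:
step_arm:
  motion:
    - {"dx": -0.96,"dy": -0.29,"wz": 0.047}
    - {"dx": -0.96,"dy": -0.29,"wz": 0.047}
    - {"dx": -0.96,"dy": -0.29,"wz": 0.047}

```text
$.motion[0]: bad value
```

Call:
step_arm:
  motion:
    - {"dx": -0.63,"dy": -0.78,"dz": 0,"wx": 0,"wy": 0,"wz": 0.047,"claw": 88}
    - {"dx": -0.63,"dy": -0.78,"dz": 0,"wx": 0,"wy": 0,"wz": 0.047,"claw": 88}
    - {"dx": -0.63,"dy": -0.78,"dz": 0,"wx": 0,"wy": 0,"wz": 0.047,"claw": 88}

```text
clock: 0.4
tool_pos: [0.2377, 0.5084, 0.2383]
eef_rot: [0.244, 0.97, -0.003, 0.001]
contact_force: [0.6, -0.2, 0.4]
opening: 0.997
finger_force: 0.0
```

Call:
step_arm:
  motion:
    - {"dx": -0.74,"dy": -0.68,"dz": 0,"wx": 0,"wy": 0,"wz": 0.047,"claw": 0}
    - {"dx": -0.74,"dy": -0.68,"dz": 0,"wx": 0,"wy": 0,"wz": 0.047,"claw": 0}
    - {"dx": -0.74,"dy": -0.68,"dz": 0,"wx": 0,"wy": 0,"wz": 0.047,"claw": 0}

```text
clock: 0.7
tool_pos: [0.2637, 0.4336, 0.2385]
eef_rot: [0.315, 0.949, -0.002, 0.001]
contact_force: [0.2, -0.0, -0.6]
opening: 0.751
finger_force: 0.0
```

Call:
step_arm:
  motion:
    - {"dx": -0.83,"dy": -0.56,"dz": 0,"wx": 0,"wy": 0,"wz": 0.047,"claw": 0}
    - {"dx": -0.83,"dy": -0.56,"dz": 0,"wx": 0,"wy": 0,"wz": 0.047,"claw": 0}
    - {"dx": -0.83,"dy": -0.56,"dz": 0,"wx": 0,"wy": 0,"wz": 0.047,"claw": 0}

```text
clock: 1.0
tool_pos: [0.2899, 0.3593, 0.2386]
eef_rot: [0.383, 0.924, -0.001, 0.001]
contact_force: [-0.5, -0.2, -0.3]
opening: 0.479
finger_force: 0.0
```

Call:
step_arm:
  motion:
    - {"dx": -0.9,"dy": -0.43,"dz": 0,"wx": 0,"wy": 0,"wz": 0.047,"claw": 0}
    - {"dx": -0.9,"dy": -0.43,"dz": 0,"wx": 0,"wy": 0,"wz": 0.047,"claw": 0}
    - {"dx": -0.9,"dy": -0.43,"dz": 0,"wx": 0,"wy": 0,"wz": 0.047,"claw": 0}

```text
clock: 1.3
tool_pos: [0.3165, 0.2852, 0.2387]
eef_rot: [0.45, 0.893, -0.001, 0.0]
contact_force: [0.9, -0.2, 0.5]
opening: 0.203
finger_force: 0.0
```

Call:
step_arm:
  motion:
    - {"dx": -0.96,"dy": -0.29,"dz": 0,"wx": 0,"wy": 0,"wz": 0.047,"claw": 0}
    - {"dx": -0.96,"dy": -0.29,"dz": 0,"wx": 0,"wy": 0,"wz": 0.047,"claw": 0}
    - {"dx": -0.96,"dy": -0.29,"dz": 0,"wx": 0,"wy": 0,"wz": 0.047,"claw": 0}

```text
clock: 1.6
tool_pos: [0.344, 0.2105, 0.2387]
eef_rot: [0.515, 0.857, -0.0, 0.0]
contact_force: [-0.4, 0.5, 0.6]
opening: 0.005
finger_force: 0.0
```

Call:
step_arm:
  motion:
    - {"dx": -0.99,"dy": -0.15,"dz": 0,"wx": 0,"wy": 0,"wz": 0.047,"claw": 0}
    - {"dx": -0.99,"dy": -0.15,"dz": 0,"wx": 0,"wy": 0,"wz": 0.047,"claw": 0}
    - {"dx": -0.99,"dy": -0.15,"dz": 0,"wx": 0,"wy": 0,"wz": 0.047,"claw": 0}

```text
clock: 1.9
tool_pos: [0.3714, 0.1356, 0.2388]
eef_rot: [0.577, 0.817, 0.0, 0.001]
contact_force: [-0.7, 0.5, -0.1]
opening: 0.002
finger_force: 0.0
```

Call:
step_arm:
  motion:
    - {"dx": -1,"dy": 0,"dz": 0,"wx": 0,"wy": 0,"wz": 0.047,"claw": 0}
    - {"dx": -1,"dy": 0,"dz": 0,"wx": 0,"wy": 0,"wz": 0.047,"claw": 0}
    - {"dx": -1,"dy": 0,"dz": 0,"wx": 0,"wy": 0,"wz": 0.047,"claw": 0}

```text
clock: 2.2
tool_pos: [0.399, 0.0605, 0.2388]
eef_rot: [0.635, 0.772, 0.001, 0.001]
contact_force: [-0.6, 1.3, -1.1]
opening: 0.002
finger_force: 0.0
```

Call:
step_arm:
  motion:
    - {"dx": -0.99,"dy": 0.15,"dz": 0,"wx": 0,"wy": 0,"wz": 0.047,"claw": 0}
    - {"dx": -0.99,"dy": 0.15,"dz": 0,"wx": 0,"wy": 0,"wz": 0.047,"claw": 0}
    - {"dx": -0.99,"dy": 0.15,"dz": 0,"wx": 0,"wy": 0,"wz": 0.047,"claw": 0}

```text
clock: 2.5
tool_pos: [0.4267, -0.0149, 0.2388]
eef_rot: [0.69, 0.724, 0.001, 0.001]
contact_force: [-0.2, -0.3, -0.9]
opening: 0.003
finger_force: 0.0
```

Call:
step_arm:
  motion:
    - {"dx": -0.96,"dy": 0.29,"dz": 0,"wx": 0,"wy": 0,"wz": 0.047,"claw": 0}
    - {"dx": -0.96,"dy": 0.29,"dz": 0,"wx": 0,"wy": 0,"wz": 0.047,"claw": 0}
    - {"dx": -0.96,"dy": 0.29,"dz": 0,"wx": 0,"wy": 0,"wz": 0.047,"claw": 0}

```text
clock: 2.8
tool_pos: [0.4537, -0.0905, 0.2387]
eef_rot: [0.741, 0.671, 0.001, 0.001]
contact_force: [-1.1, 0.6, -0.0]
opening: 0.006
finger_force: 0.0
```

Call:
step_arm:
  motion:
    - {"dx": -0.9,"dy": 0.43,"dz": 0,"wx": 0,"wy": 0,"wz": 0.047,"claw": 0}
    - {"dx": -0.9,"dy": 0.43,"dz": 0,"wx": 0,"wy": 0,"wz": 0.047,"claw": 0}
    - {"dx": -0.9,"dy": 0.43,"dz": 0,"wx": 0,"wy": 0,"wz": 0.047,"claw": 0}
    - {"dx": -0.9,"dy": 0.43,"dz": 0,"wx": 0,"wy": 0,"wz": 0.047,"claw": 0}

```text
clock: 3.2
tool_pos: [0.4791, -0.1615, 0.2383]
eef_rot: [0.787, 0.617, 0.001, -0.001]
contact_force: [0.3, 0.6, 0.4]
opening: 0.003
finger_force: 0.0
```

```bash
cat > wr.py <<'E'
from h import *
import sys
def brass(name='wrist',out=None):
    p,d,W,c=cloud(name)
    if out: save(out,p)
    h=cv2.cvtColor(p,cv2.COLOR_RGB2HSV); H,S,V=[h[...,i] for i in range(3)]
    for n,m in(('blue',(H>100)&(H<125)&(S>90)&(V>60)),('brass',(H>19)&(H<32)&(S>70)&(V>80)),('orange',(H>5)&(H<=18)&(S>140)&(V>80)),('green',(H>50)&(H<90)&(S>90))):
        k,l,st,ce=cv2.connectedComponentsWithStats(m.astype(np.uint8))
        if k<2: continue
        i=1+np.argmax(st[1:,4])
        if st[i,4]<60: continue
        mm=cv2.erode((l==i).astype(np.uint8),np.ones((3,3)))>0
        q=W[mm]; q=q[~np.isnan(q).any(1)]
        if len(q)<20: continue
        print(n,st[i],'z',np.percentile(q[:,2],[5,50,95]).round(4))
        if n in('brass',):
            r=np.median(q,0); _,s,vt=np.linalg.svd(q-q.mean(0),full_matrices=False); nn=vt[2]*np.sign(vt[2][2])
            print(' normal',nn.round(3),'tilt',np.arccos(nn[2]).round(3),'long',vt[0].round(3))
        r=cv2.minAreaRect(q[:,:2].astype(np.float32)); print(' c',np.round(r[0],4),np.round(r[1],4),round(r[2],1),cv2.boxPoints(r).round(3).tolist())
E
python3 -c "
from wr import *
print(get_state()['tool_pos']);brass('wrist','w1.png')"
```

```text
[ 0.47906953 -0.16150511  0.23828283]
blue [ 235   48   91  153 5064] z [0.0387 0.0401 0.0413]
 c [ 0.4876 -0.1098] [0.135  0.0789] 75.4 [[0.4320000112056732, -0.16500000655651093], [0.5090000033378601, -0.1850000023841858], [0.5429999828338623, -0.05400000140070915], [0.4659999907016754, -0.03500000014901161]]
brass [ 252   63   57  133 7140] z [0.0389 0.0401 0.0414]
 normal [0.    0.001 1.   ] tilt 0.001 long [ 0.251  0.968 -0.001]
 c [ 0.4865 -0.1136] [0.1183 0.0485] 75.5 [[0.4480000138282776, -0.16500000655651093], [0.4950000047683716, -0.1770000010728836], [0.5249999761581421, -0.06199999898672104], [0.4779999852180481, -0.05000000074505806]]
orange [259 195  42   8 234] z [0.0066 0.0089 0.0397]
 c [ 0.4696 -0.1792] [0.0121 0.0407] 74.0 [[0.4480000138282776, -0.17900000512599945], [0.4880000054836273, -0.19099999964237213], [0.4909999966621399, -0.17900000512599945], [0.4519999921321869, -0.1679999977350235]]
green [ 323  222   94   52 4645] z [0.0051 0.0063 0.0075]
 c [ 0.5522 -0.263 ] [0.0592 0.1005] 77.4 [[0.4970000088214874, -0.2809999883174896], [0.5950000286102295, -0.30300000309944153], [0.6079999804496765, -0.24500000476837158], [0.5099999904632568, -0.22300000488758087]]
```

View pics/w1.png

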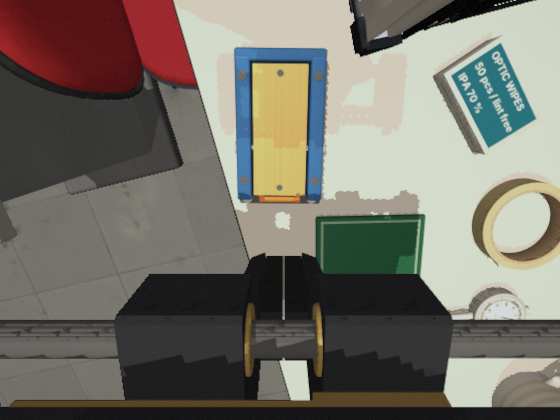

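The wrist view shows the blank at about (280,130) and the open end just above the gripper at (280,198). The tool axes line up with the nest. Now I'll go down to press.

Call:
step_arm:
  motion:
    - {"dx": -0.02,"dy": -0.06,"dz": 0.5,"wx": 0,"wy": 0,"wz": 0,"claw": 0}
    - {"dx": -0.02,"dy": -0.06,"dz": 1,"wx": 0,"wy": 0,"wz": 0,"claw": 0}
    - {"dx": -0.02,"dy": -0.06,"dz": 1,"wx": 0,"wy": 0,"wz": 0,"claw": 0}

```text
clock: 3.55
tool_pos: [0.4703, -0.1611, 0.1552]
eef_rot: [0.787, 0.617, -0.002, -0.005]
contact_force: [-0.6, 0.2, 0.7]
opening: 0.005
finger_force: 0.0
```

Call:
step_arm:
  motion:
    - {"dx": 0,"dy": 0,"dz": 0.5,"wx": 0,"wy": 0,"wz": 0,"claw": 0}
    - {"dx": 0,"dy": 0,"dz": 0.9,"wx": 0,"wy": 0,"wz": 0,"claw": 0}
    - {"dx": 0,"dy": 0,"dz": 1,"wx": 0,"wy": 0,"wz": 0,"claw": 0}
    - {"dx": 0,"dy": 0,"dz": 1,"wx": 0,"wy": 0,"wz": 0,"claw": 0}

```text
clock: 3.95
tool_pos: [0.4735, -0.164, 0.0791]
eef_rot: [0.788, 0.616, 0.0, -0.001]
contact_force: [0.2, 0.6, -0.4]
opening: 0.004
finger_force: 0.0
```

Call:
step_arm:
  motion:
    - {"dx": 0,"dy": 0,"dz": 0.25,"wx": 0,"wy": 0,"wz": 0,"claw": 0}
    - {"dx": 0,"dy": 0,"dz": 0.25,"wx": 0,"wy": 0,"wz": 0,"claw": 0}
    - {"dx": 0,"dy": 0,"dz": 0.25,"wx": 0,"wy": 0,"wz": 0,"claw": 0}

```text
clock: 4.25
tool_pos: [0.474, -0.1651, 0.0603]
eef_rot: [0.788, 0.615, 0.001, 0.001]
contact_force: [-0.6, 0.4, -0.0]
opening: 0.002
finger_force: 0.0
```

Call:
step_arm:
  motion:
    - {"dx": 0.03,"dy": 0,"dz": 0.1,"wx": 0,"wy": 0,"wz": 0,"claw": 0}
    - {"dx": 0.03,"dy": 0,"dz": 0.2,"wx": 0,"wy": 0,"wz": 0,"claw": 0}
    - {"dx": 0.03,"dy": 0,"dz": 0.25,"wx": 0,"wy": 0,"wz": 0,"claw": 0}
    - {"dx": 0.03,"dy": 0,"dz": 0.3,"wx": 0,"wy": 0,"wz": 0,"claw": 0}

```text
clock: 4.65
tool_pos: [0.4738, -0.1638, 0.0347]
eef_rot: [0.789, 0.615, -0.0, 0.001]
contact_force: [-1.7, -2.1, 4.9]
opening: 0.006
finger_force: 3.2
```

Call:
step_arm:
  motion:
    - {"dx": 0,"dy": 0,"dz": 0.03,"wx": 0,"wy": 0,"wz": 0,"claw": 0}
    - {"dx": 0,"dy": 0,"dz": 0.06,"wx": 0,"wy": 0,"wz": 0,"claw": 0}
    - {"dx": 0,"dy": 0,"dz": 0.08,"wx": 0,"wy": 0,"wz": 0,"claw": 0}
    - {"dx": 0,"dy": 0,"dz": 0.08,"wx": 0,"wy": 0,"wz": 0,"claw": 0}

```text
clock: 5.05
tool_pos: [0.4737, -0.164, 0.0282]
eef_rot: [0.789, 0.615, -0.0, 0.0]
contact_force: [-0.3, -3.9, 2.6]
opening: 0.002
finger_force: 1.9
```

Call:
step_arm:
  motion:
    - {"dx": 0,"dy": 0,"dz": 0.03,"wx": 0,"wy": 0,"wz": 0,"claw": 0}
    - {"dx": 0,"dy": 0,"dz": 0.03,"wx": 0,"wy": 0,"wz": 0,"claw": 0}
    - {"dx": 0,"dy": 0,"dz": 0.03,"wx": 0,"wy": 0,"wz": 0,"claw": 0}

```text
clock: 5.35
tool_pos: [0.4737, -0.164, 0.0269]
eef_rot: [0.789, 0.615, -0.0, 0.001]
contact_force: [-1.8, -3.7, 13.5]
opening: 0.008
finger_force: 7.2
```

```bash
python3 -c "
from wr import *
print(get_state()['tool_pos'],get_state()['contact_force']);brass('wrist')"
```

```text
[ 0.47373927 -0.1639767   0.02689733] [-1.77117614 -3.70806118 13.54653028]
blue [ 164    0   54  274 8489] z [0.039  0.04   0.0411]
 c [ 0.4547 -0.1026] [0.0981 0.0132] 75.5 [[0.4359999895095825, -0.14800000190734863], [0.4490000009536743, -0.15199999511241913], [0.4729999899864197, -0.05700000002980232], [0.460999995470047, -0.05299999937415123]]
brass [198  54  18  66 345] z [0.0568 0.0602 0.0629]
 normal [-0.917  0.007  0.399] tilt 1.16 long [-0.205 -0.866 -0.457]
 c [ 0.4695 -0.0861] [0.0145 0.0019] 76.5 [[0.46700000762939453, -0.09300000220537186], [0.4690000116825104, -0.09300000220537186], [0.47200000286102295, -0.07900000363588333], [0.4699999988079071, -0.07900000363588333]]
orange [ 227  226  120   48 3171] z [0.0237 0.0297 0.034 ]
 c [ 0.4764 -0.1533] [0.0259 0.0483] 75.9 [[0.44999998807907104, -0.1599999964237213], [0.4970000088214874, -0.1720000058412552], [0.503000020980835, -0.1469999998807907], [0.4560000002384186, -0.13500000536441803]]
green [ 444  358  116   50 5411] z [0.0054 0.0063 0.0072]
 c [ 0.5721 -0.2674] [0.0328 0.0631] 76.0 [[0.5379999876022339, -0.2759999930858612], [0.5989999771118164, -0.29100000858306885], [0.6069999933242798, -0.2590000033378601], [0.5450000166893005, -0.24400000274181366]]
```

Call:
step_arm:
  motion:
    - {"dx": 0,"dy": 0,"dz": -0.2,"wx": 0,"wy": 0,"wz": 0,"claw": 0}
    - {"dx": 0,"dy": 0,"dz": -0.8,"wx": 0,"wy": 0,"wz": 0,"claw": 0}
    - {"dx": 0,"dy": 0,"dz": -1,"wx": 0,"wy": 0,"wz": 0,"claw": 0}
    - {"dx": 0,"dy": 0,"dz": -1,"wx": 0,"wy": 0,"wz": 0,"claw": 0}

```text
clock: 5.8
tool_pos: [0.4752, -0.1623, 0.1077]
eef_rot: [0.788, 0.616, 0.002, 0.001]
contact_force: [0.6, -0.5, -0.1]
opening: 0.005
finger_force: 0.0
```

Call:
step_arm:
  motion:
    - {"dx": 0,"dy": 0,"dz": -0.5,"wx": 0,"wy": 0,"wz": 0,"claw": 88}
    - {"dx": 0,"dy": 0,"dz": -1,"wx": 0,"wy": 0,"wz": 0,"claw": 88}
    - {"dx": 0,"dy": 0,"dz": -1,"wx": 0,"wy": 0,"wz": 0,"claw": 88}
    - {"dx": 0,"dy": 0,"dz": -1,"wx": 0,"wy": 0,"wz": 0,"claw": 88}

```text
clock: 6.2
tool_pos: [0.4738, -0.1622, 0.1854]
eef_rot: [0.788, 0.616, 0.0, -0.0]
contact_force: [0.0, 0.8, 0.2]
opening: 0.344
finger_force: 0.0
```

```bash
python3 -c "
from wr import *
s=get_state();print(s['tool_pos'],R.from_quat(s['eef_rot']).as_matrix().round(3));brass('wrist','w2.png')"
```

```text
[ 0.47383765 -0.16219506  0.18540919] [[ 0.242  0.97   0.   ]
 [ 0.97  -0.242  0.001]
 [ 0.001 -0.    -1.   ]]
blue [ 231   33  110  181 7011] z [0.0387 0.0401 0.0413]
 c [ 0.4874 -0.11  ] [0.1356 0.0792] 75.5 [[0.4320000112056732, -0.16599999368190765], [0.5090000033378601, -0.1860000044107437], [0.5429999828338623, -0.05400000140070915], [0.4659999907016754, -0.03400000184774399]]
brass [ 504  187   56  103 2332] z [0.0065 0.0239 0.0255]
 normal [0.039 0.098 0.994] tilt 0.106 long [-0.301 -0.948  0.105]
 c [ 0.6889 -0.2651] [0.0918 0.0427] 79.5 [[0.6600000262260437, -0.3059999942779541], [0.7020000219345093, -0.3140000104904175], [0.7179999947547913, -0.2240000069141388], [0.6759999990463257, -0.2160000056028366]]
orange [260 196  48  18 699] z [0.0067 0.0081 0.0196]
 c [ 0.47  -0.177] [0.0169 0.0418] 75.5 [[0.4480000138282776, -0.18000000715255737], [0.4880000054836273, -0.1899999976158142], [0.492000013589859, -0.17399999499320984], [0.4519999921321869, -0.164000004529953]]
green [ 334  237  108   57 3639] z [0.0051 0.0063 0.0075]
 c [ 0.5376 -0.2381] [0.0768 0.1496] 49.6 [[0.4560000002384186, -0.21899999678134918], [0.5699999928474426, -0.3160000145435333], [0.6190000176429749, -0.25699999928474426], [0.5059999823570251, -0.1599999964237213]]
```

View pics/w2.png

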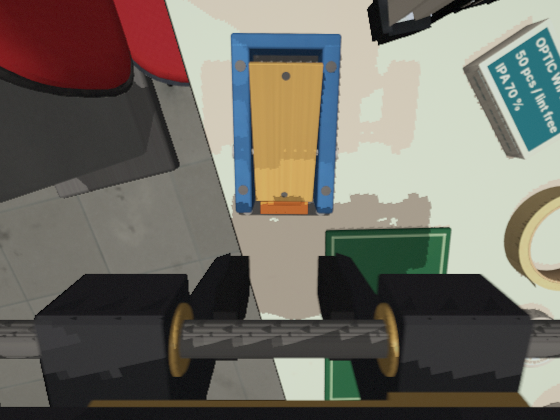

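The blank is tipped up and staying up: raised end at v≈63, low end at v≈200. I'll measure its tipped plane.

```bash
cat > pl.py <<'E'
from h import *
def plate(box,hlo=12,zlo=.012,name='wrist',zhi=.5):
    p,d,W,c=cloud(name); h=cv2.cvtColor(p,cv2.COLOR_RGB2HSV)
    v,u=np.mgrid[:420,:560]
    m=(h[...,0]>hlo)&(h[...,0]<33)&(h[...,1]>70)&(u>box[0])&(u<box[2])&(v>box[1])&(v<box[3])&(W[...,2]>zlo)&(W[...,2]<zhi)
    m=cv2.erode(cv2.morphologyEx(m.astype(np.uint8),cv2.MORPH_CLOSE,np.ones((5,5))),np.ones((3,3)))>0
    q=W[m];q=q[~np.isnan(q).any(1)]
    for _ in range(3):
        c0=q.mean(0); vt=np.linalg.svd(q-c0,full_matrices=False)[2]; n=vt[2]*np.sign(vt[2][2]); r=(q-c0)@n; q=q[abs(r)<.003]
    l=vt[0]*np.sign(vt[0][1]); w=np.cross(n,l)
    ab=np.stack([(q-c0)@l,(q-c0)@w],1)
    r=cv2.minAreaRect(ab.astype(np.float32)); C=c0+r[0][0]*l+r[0][1]*w
    print('top-face centre',C.round(4),'size',np.round(r[1],4),'n',n.round(3),'tilt',np.arccos(n[2]).round(3),'l',l.round(3),'N',len(q))
    return C,l,w,n
E
python3 - <<'E'
from pl import *
C,l,w,n=plate((240,55,330,206))
s=get_state(); Rt=R.from_quat(s['eef_rot'])
# grasp: 32 mm up from centre along l, tip 7 mm below top face
tip=C+.032*l-.007*n
for d in (.05,0): t=tip+d*n; print('tip',t.round(4),'shares',(Rt.inv().apply(t-s['tool_pos'])/.08).round(3))
Z=-n; Y=Rt.as_matrix()[:,1]; X=np.cross(Y,Z); X/=np.linalg.norm(X); Y=np.cross(Z,X)
print('turn',((Rt.inv()*R.from_matrix(np.stack([X,Y,Z],1))).as_rotvec()/np.pi).round(4))
E
```

```text
top-face centre [ 0.4847 -0.1208  0.0451] size [0.0489 0.124 ] n [-0.11  -0.421  0.9  ] tilt 0.45 l [0.226 0.872 0.435] N 8707
tip [ 0.4872 -0.111   0.0978] shares [0.662 0.023 1.083]
tip [ 0.4926 -0.09    0.0527] shares [0.934 0.027 1.645]
turn [-0.0023  0.143   0.0005]
```

Call:
step_arm:
  motion:
    - {"dx": 0.66,"dy": 0.02,"dz": 0,"wx": 0,"wy": 0.07,"wz": 0,"claw": 88}
    - {"dx": 0.66,"dy": 0.02,"dz": 0.3,"wx": 0,"wy": 0.143,"wz": 0,"claw": 88}
    - {"dx": 0.66,"dy": 0.02,"dz": 0.7,"wx": 0,"wy": 0.143,"wz": 0,"claw": 88}
    - {"dx": 0.66,"dy": 0.02,"dz": 1,"wx": 0,"wy": 0.143,"wz": 0,"claw": 88}
    - {"dx": 0.66,"dy": 0.02,"dz": 1,"wx": 0,"wy": 0.143,"wz": 0,"claw": 88}
    - {"dx": 0.66,"dy": 0.02,"dz": 1,"wx": 0,"wy": 0.143,"wz": 0,"claw": 88}

```text
clock: 6.9
tool_pos: [0.4876, -0.1105, 0.1054]
eef_rot: [0.768, 0.6, 0.175, -0.139]
contact_force: [0.5, 0.7, 0.7]
opening: 0.982
finger_force: 0.0
```

```bash
python3 - <<'E'
from h import *
s=get_state(); Rt=R.from_quat(s['eef_rot']); print(s['tool_pos'],Rt.as_matrix().round(3),s['opening'])
print((Rt.inv().apply(np.array([.4926,-.09,.0527])-s['tool_pos'])/.08).round(3))
n=np.array([-.11,-.421,.9]);print((Rt.inv().apply(n)).round(3))
E
```

```text
[ 0.48759129 -0.11048473  0.1053724 ] [[ 0.219  0.97   0.103]
 [ 0.873 -0.242  0.424]
 [ 0.436 -0.003 -0.9  ]] 0.9818097004273515
[-0.05   0.001  0.707]
[ 0.001 -0.008 -1.   ]
```

Call:
step_arm:
  motion:
    - {"dx": -0.05,"dy": 0,"dz": 0.2,"wx": 0,"wy": 0,"wz": 0,"claw": 88}
    - {"dx": -0.05,"dy": 0,"dz": 0.45,"wx": 0,"wy": 0,"wz": 0,"claw": 88}
    - {"dx": -0.05,"dy": 0,"dz": 0.6,"wx": 0,"wy": 0,"wz": 0,"claw": 88}
    - {"dx": -0.05,"dy": 0,"dz": 0.7,"wx": 0,"wy": 0,"wz": 0,"claw": 88}
    - {"dx": -0.05,"dy": 0,"dz": 0.7,"wx": 0,"wy": 0,"wz": 0,"claw": 88}
    - {"dx": -0.05,"dy": 0,"dz": 0.7,"wx": 0,"wy": 0,"wz": 0,"claw": 88}

```text
clock: 7.5
tool_pos: [0.4936, -0.0917, 0.0542]
eef_rot: [0.768, 0.6, 0.176, -0.137]
contact_force: [0.3, -0.2, 0.3]
opening: 0.999
finger_force: 0.0
```

Call:
step_arm:
  motion:
    - {"dx": 0,"dy": 0,"dz": 0,"wx": 0,"wy": 0,"wz": 0,"claw": 70}
    - {"dx": 0,"dy": 0,"dz": 0,"wx": 0,"wy": 0,"wz": 0,"claw": 58}
    - {"dx": 0,"dy": 0,"dz": 0,"wx": 0,"wy": 0,"wz": 0,"claw": 40}
    - {"dx": 0,"dy": 0,"dz": 0,"wx": 0,"wy": 0,"wz": 0,"claw": 30}
    - {"dx": 0,"dy": 0,"dz": 0,"wx": 0,"wy": 0,"wz": 0,"claw": 30}
    - {"dx": 0,"dy": 0,"dz": 0,"wx": 0,"wy": 0,"wz": 0,"claw": 30}
    - {"dx": 0,"dy": 0,"dz": 0,"wx": 0,"wy": 0,"wz": 0,"claw": 30}
  force: 45

```text
clock: 8.2
tool_pos: [0.4932, -0.0921, 0.0538]
eef_rot: [0.769, 0.6, 0.176, -0.137]
contact_force: [-0.2, -0.2, 1.0]
opening: 0.551
finger_force: 45.0
```

Call:
step_arm:
  motion:
    - {"dx": 0,"dy": 0,"dz": -0.05,"wx": 0,"wy": 0,"wz": 0,"claw": 30}
    - {"dx": 0,"dy": 0,"dz": -0.15,"wx": 0,"wy": 0,"wz": 0,"claw": 30}
    - {"dx": 0,"dy": 0,"dz": -0.3,"wx": 0,"wy": 0,"wz": 0,"claw": 30}
    - {"dx": 0,"dy": 0,"dz": -0.5,"wx": 0,"wy": 0,"wz": 0,"claw": 30}
    - {"dx": 0,"dy": 0,"dz": -0.7,"wx": 0,"wy": 0,"wz": 0,"claw": 30}
    - {"dx": 0,"dy": 0,"dz": -0.9,"wx": 0,"wy": 0,"wz": 0,"claw": 30}
    - {"dx": 0,"dy": 0,"dz": -1,"wx": 0,"wy": 0,"wz": 0,"claw": 30}
    - {"dx": 0,"dy": 0,"dz": -1,"wx": 0,"wy": 0,"wz": 0,"claw": 30}

```text
clock: 9.0
tool_pos: [0.4852, -0.1267, 0.1269]
eef_rot: [0.769, 0.6, 0.176, -0.136]
contact_force: [-0.4, 0.7, -1.5]
opening: 0.552
finger_force: 45.0
```

```bash
python3 - <<'E'
from pl import *
s=get_state(); Rt=R.from_quat(s['eef_rot']); print(s['tool_pos'],Rt.as_matrix().round(3))
p,d=viewer.snapshot('wrist'); save('w3.png',p)
E
```

```text
[ 0.48522642 -0.12672747  0.12691459] [[ 0.219  0.97   0.108]
 [ 0.874 -0.244  0.42 ]
 [ 0.433  0.002 -0.901]]
```

View pics/w3.png

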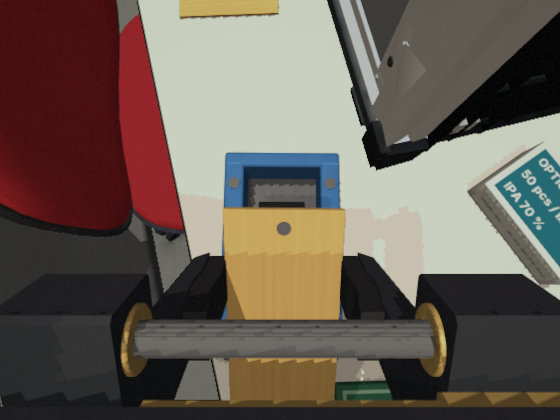

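The blank is held by its long edges and has lifted clear, filling (225–345, 208–405). I'll check its tilt in the hand.

```bash
python3 - <<'E'
from pl import *
C,l,w,n=plate((232,212,338,315),zlo=.06)
s=get_state(); Rt=R.from_quat(s['eef_rot'])
print('in tool: n',Rt.inv().apply(n).round(3),'l',Rt.inv().apply(l).round(3),'tip depth below top face mm',((C-s['tool_pos'])@n*1e3).round(1),'end ahead of tip along l',((C-s['tool_pos'])@l*1e3).round(1))
# level with tool: wanted z of plate up
dR=R.align_vectors([[0,0,1]],[n])[0]
print('turn',((Rt.inv()*dR*Rt).as_rotvec()/np.pi).round(4))
t=np.array([.547,-.292,.10]);print('goal shares now',(Rt.inv().apply(t-s['tool_pos'])/.08).round(3))
E
```

```text
top-face centre [ 0.4859 -0.1234  0.1333] size [0.0469 0.045 ] n [-0.114 -0.43   0.896] tilt 0.461 l [0.237 0.864 0.445] N 10069
in tool: n [-0.011 -0.006 -1.   ] l [ 1.     0.02  -0.011] tip depth below top face mm 5.7 end ahead of tip along l 5.5
turn [ 0.0017 -0.1466  0.0008]
goal shares now [-1.788  1.262 -0.504]
```

Call:
step_arm:
  motion:
    - {"dx": -0.2,"dy": 0.15,"dz": -0.1,"wx": 0,"wy": -0.03,"wz": 0,"claw": 30}
    - {"dx": -0.4,"dy": 0.3,"dz": -0.2,"wx": 0,"wy": -0.06,"wz": 0,"claw": 30}
    - {"dx": -0.6,"dy": 0.45,"dz": -0.25,"wx": 0,"wy": -0.09,"wz": 0,"claw": 30}
    - {"dx": -0.8,"dy": 0.6,"dz": -0.25,"wx": 0,"wy": -0.12,"wz": 0,"claw": 30}
    - {"dx": -0.9,"dy": 0.63,"dz": -0.25,"wx": 0.002,"wy": -0.147,"wz": 0,"claw": 30}
    - {"dx": -0.9,"dy": 0.63,"dz": -0.25,"wx": 0.002,"wy": -0.147,"wz": 0,"claw": 30}
    - {"dx": -0.9,"dy": 0.63,"dz": -0.25,"wx": 0.002,"wy": -0.147,"wz": 0,"claw": 30}

```text
clock: 9.8
tool_pos: [0.5152, -0.2078, 0.1117]
eef_rot: [0.787, 0.617, -0.007, 0.0]
contact_force: [-0.8, -1.0, -0.9]
opening: 0.557
finger_force: 45.0
```

```bash
python3 - <<'E'
from pl import *
C,l,w,n=plate((232,212,338,315),zlo=.06)
s=get_state(); Rt=R.from_quat(s['eef_rot'])
print(s['tool_pos'],Rt.as_matrix().round(3))
t=np.array([.547,-.292,.05]);print('goal shares now',(Rt.inv().apply(t-s['tool_pos'])/.08).round(3))
E
```

```text
top-face centre [ 0.5168 -0.2023  0.1165] size [0.047 0.045] n [ 0.003 -0.004  1.   ] tilt 0.005 l [0.254 0.967 0.003] N 10085
[ 0.51489338 -0.20891882  0.11197539] [[ 0.242  0.97  -0.01 ]
 [ 0.97  -0.242 -0.009]
 [-0.011 -0.008 -1.   ]]
goal shares now [-0.902  0.647  0.78 ]
```

Call:
step_arm:
  motion:
    - {"dx": -0.3,"dy": 0.2,"dz": 0,"wx": 0,"wy": 0,"wz": 0,"claw": 30}
    - {"dx": -0.6,"dy": 0.45,"dz": 0.1,"wx": 0,"wy": 0,"wz": 0,"claw": 30}
    - {"dx": -0.9,"dy": 0.65,"dz": 0.2,"wx": 0,"wy": 0,"wz": 0,"claw": 30}
    - {"dx": -0.9,"dy": 0.65,"dz": 0.4,"wx": 0,"wy": 0,"wz": 0,"claw": 30}
    - {"dx": -0.9,"dy": 0.65,"dz": 0.6,"wx": 0,"wy": 0,"wz": 0,"claw": 30}
    - {"dx": -0.9,"dy": 0.65,"dz": 0.78,"wx": 0,"wy": 0,"wz": 0,"claw": 30}
    - {"dx": -0.9,"dy": 0.65,"dz": 0.78,"wx": 0,"wy": 0,"wz": 0,"claw": 30}

```text
clock: 10.55
tool_pos: [0.5462, -0.2902, 0.0481]
eef_rot: [0.788, 0.616, -0.007, -0.002]
contact_force: [-0.6, 0.6, -0.7]
opening: 0.551
finger_force: 45.0
```

```bash
python3 - <<'E'
from pl import *
p,d=viewer.snapshot('top'); save('t4.png',cv2.resize(p[190:290,290:470],None,fx=4,fy=4,interpolation=cv2.INTER_CUBIC))
s=get_state();print(s['tool_pos'])
E
```

```text
[ 0.54708346 -0.29070744  0.04932015]
```

View pics/t4.png

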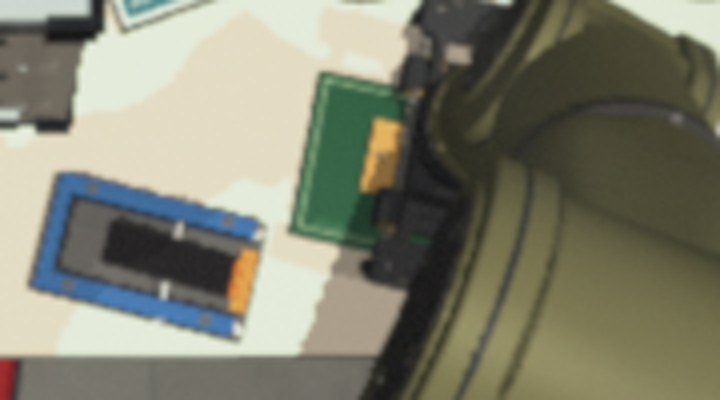

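The blank's end (380,155) is well centred over the mat, so I'll lower it gently.

Call:
step_arm:
  motion:
    - {"dx": 0,"dy": 0,"dz": 0.15,"wx": 0,"wy": 0,"wz": 0,"claw": 30}
    - {"dx": 0,"dy": 0,"dz": 0.3,"wx": 0,"wy": 0,"wz": 0,"claw": 30}
    - {"dx": 0,"dy": 0,"dz": 0.4,"wx": 0,"wy": 0,"wz": 0,"claw": 30}
    - {"dx": 0,"dy": 0,"dz": 0.43,"wx": 0,"wy": 0,"wz": 0,"claw": 30}
    - {"dx": 0,"dy": 0,"dz": 0.46,"wx": 0,"wy": 0,"wz": 0,"claw": 30}
    - {"dx": 0,"dy": 0,"dz": 0.46,"wx": 0,"wy": 0,"wz": 0,"claw": 30}

```text
clock: 11.2
tool_pos: [0.548, -0.2927, 0.0138]
eef_rot: [0.788, 0.616, -0.007, 0.001]
contact_force: [0.1, 0.1, -1.4]
opening: 0.553
finger_force: 45.0
```

Call:
step_arm:
  motion:
    - {"dx": 0,"dy": 0,"dz": 0.02,"wx": 0,"wy": 0,"wz": 0,"claw": 30}
    - {"dx": 0,"dy": 0,"dz": 0.03,"wx": 0,"wy": 0,"wz": 0,"claw": 30}
    - {"dx": 0,"dy": 0,"dz": 0.03,"wx": 0,"wy": 0,"wz": 0,"claw": 30}

```text
clock: 11.5
tool_pos: [0.548, -0.2927, 0.0116]
eef_rot: [0.788, 0.616, -0.007, 0.002]
contact_force: [-0.1, -0.5, -1.2]
opening: 0.553
finger_force: 45.0
```

Call:
step_arm:
  motion:
    - {"dx": 0,"dy": 0,"dz": 0.02,"wx": 0,"wy": 0,"wz": 0,"claw": 30}
    - {"dx": 0,"dy": 0,"dz": 0.03,"wx": 0,"wy": 0,"wz": 0,"claw": 30}
    - {"dx": 0,"dy": 0,"dz": 0.035,"wx": 0,"wy": 0,"wz": 0,"claw": 30}
    - {"dx": 0,"dy": 0,"dz": 0.035,"wx": 0,"wy": 0,"wz": 0,"claw": 30}

```text
clock: 11.9
tool_pos: [0.5479, -0.2927, 0.0086]
eef_rot: [0.788, 0.616, -0.007, 0.001]
contact_force: [0.6, -0.8, -1.7]
opening: 0.555
finger_force: 45.0
```

Call:
step_arm:
  motion:
    - {"dx": 0,"dy": 0,"dz": 0.01,"wx": 0,"wy": 0,"wz": 0,"claw": 30}
    - {"dx": 0,"dy": 0,"dz": 0.02,"wx": 0,"wy": 0,"wz": 0,"claw": 30}
    - {"dx": 0,"dy": 0,"dz": 0.02,"wx": 0,"wy": 0,"wz": 0,"claw": 30}

```text
clock: 12.2
tool_pos: [0.5478, -0.2927, 0.007]
eef_rot: [0.788, 0.616, -0.007, 0.001]
contact_force: [1.0, -0.1, -1.7]
opening: 0.55
finger_force: 45.0
```

Call:
step_arm:
  motion:
    - {"dx": 0,"dy": 0,"dz": 0,"wx": 0,"wy": 0,"wz": 0,"claw": 52}
    - {"dx": 0,"dy": 0,"dz": 0,"wx": 0,"wy": 0,"wz": 0,"claw": 60}
    - {"dx": 0,"dy": 0,"dz": 0,"wx": 0,"wy": 0,"wz": 0,"claw": 75}
    - {"dx": 0,"dy": 0,"dz": 0,"wx": 0,"wy": 0,"wz": 0,"claw": 75}
    - {"dx": 0,"dy": 0,"dz": 0,"wx": 0,"wy": 0,"wz": 0,"claw": 75}

```text
clock: 12.7
tool_pos: [0.5479, -0.2928, 0.0072]
eef_rot: [0.788, 0.616, -0.007, 0.002]
contact_force: [0.6, 0.0, 0.1]
opening: 0.85
finger_force: 0.0
```

Call:
step_arm:
  motion:
    - {"dx": 0,"dy": 0,"dz": -0.2,"wx": 0,"wy": 0,"wz": 0,"claw": 75}
    - {"dx": 0,"dy": 0,"dz": -0.5,"wx": 0,"wy": 0,"wz": 0,"claw": 75}
    - {"dx": 0,"dy": 0,"dz": -1,"wx": 0,"wy": 0,"wz": 0,"claw": 75}
    - {"dx": 0,"dy": 0,"dz": -1,"wx": 0,"wy": 0,"wz": 0,"claw": 75}

```text
clock: 13.1
tool_pos: [0.5519, -0.294, 0.093]
eef_rot: [0.788, 0.616, -0.005, 0.006]
contact_force: [0.6, 0.2, 0.1]
opening: 0.852
finger_force: 0.0
```

Call:
step_arm:
  motion:
    - {"dx": -0.5,"dy": -0.3,"dz": -0.5,"wx": 0,"wy": 0,"wz": 0,"claw": 75}
    - {"dx": -1,"dy": -0.5,"dz": -1,"wx": 0,"wy": 0,"wz": 0,"claw": 75}
    - {"dx": -1,"dy": -0.5,"dz": -1,"wx": 0,"wy": 0,"wz": 0,"claw": 75}
    - {"dx": -1,"dy": -0.5,"dz": -1,"wx": 0,"wy": 0,"wz": 0,"claw": 75}
    - {"dx": -1,"dy": -0.5,"dz": -1,"wx": 0,"wy": 0,"wz": 0,"claw": 75}

```text
clock: 13.6
tool_pos: [0.492, -0.3572, 0.1677]
eef_rot: [0.788, 0.616, -0.006, 0.001]
contact_force: [-0.1, -0.1, -0.7]
opening: 0.848
finger_force: 0.0
```

```bash
python3 - <<'E'
from wr import *
print(get_state()['tool_pos']);brass('wrist','w5.png')
E
```

```text
[ 0.4919554 -0.3572195  0.1676914]
blue [323 267  43  38 895] z [0.0022 0.0032 0.0043]
 c [ 0.5239 -0.4619] [0.0173 0.0445] 35.1 [[0.5040000081062317, -0.4490000009536743], [0.5299999713897705, -0.48500001430511475], [0.5440000295639038, -0.4749999940395355], [0.5180000066757202, -0.4390000104904175]]
brass [ 299   55   69  150 8738] z [0.009  0.0102 0.0113]
 normal [-0.001  0.001  1.   ] tilt 0.001 long [ 0.258  0.966 -0.001]
 c [ 0.5401 -0.3198] [0.1172 0.0489] 75.5 [[0.5019999742507935, -0.3700000047683716], [0.5490000247955322, -0.382999986410141], [0.578000009059906, -0.26899999380111694], [0.531000018119812, -0.25699999928474426]]
green [  264    13   135   230 18809] z [0.0049 0.0062 0.0074]
 c [ 0.5389 -0.3231] [0.183  0.1012] 77.5 [[0.4699999988079071, -0.4020000100135803], [0.5690000057220459, -0.4230000078678131], [0.6079999804496765, -0.24500000476837158], [0.5090000033378601, -0.22300000488758087]]
```

View pics/w5.png

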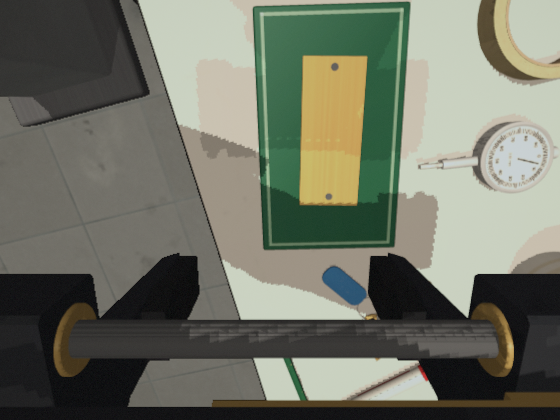

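The blank lies flat in the middle of the mat, at about (333,130), and the gripper is clear of it. I'm handing the job in.

```bash
python3 -c "
from plant import workorder
print(workorder.finish_job())"
```

```text
the job is handed in; nothing more can be done
None
```

The blank was tipped up fully, gripped by its long edges and laid flat, same face up, near the centre of the green mat; I handed the job in with about 14 s used, and the hand-in returned no verdict.

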